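# Close up the toaster oven for the shelf

## Robot

A 6-joint arm with a two-finger parallel gripper is mounted at the origin on the work surface. World frame = base frame: x ahead of the robot, y to its left, z up, the work surface at z = 0. Lengths are in mm, angles in degrees, forces in N, time in s.
With the tool pointing down it reaches from about 350 to 850 mm from the base axis. Payload 8.1 kg.
Tool frame: the origin (TCP) lies between the finger pads; the fingertips stand 14 mm ahead of it and the grasp point (between the pads) lies 5 mm behind it; z points along the fingers, x is the direction in which the jaws open and shut, and the axes are right-handed (so a half turn about z gives the same grasp; the last joint's range is limited). The gripper opens to 85 mm and grips with 20 to 120 N. Pads are 22 mm wide; open, the fingers measure 114 mm over their backs; the gripper's body (76 mm by 85 mm) begins 54 mm behind the grasp point. The pads swing forward as they close: fully open they stand 13 mm farther back than shut.
Start: joints at [62.831, 7.471, 85.268, -0, 87.261, -4.893], TCP at [227.426, 555.232, 245.292] pointing down, gripper open.
Joint ranges: [-169.43, 169.43], [-51.17, 129.36], [1.28, 143.12], [-76.62, 256.62], [0, 156.53], [-152.29, 152.29]. Speed limits (degrees/s): [136.94, 136.94, 159.86, 180, 180, 180].

## Interface

Orientations are given as [roll, pitch, yaw] about the fixed x, y, z axes, in that order (R = Rz(yaw) Ry(pitch) Rx(roll)).
In Python, from bench import r, vision, job gives the robot as it stands.
- The arm moves only by the tool send_rows, never from a script. Its arguments are lists of equal length, an entry for each row: "dp": the shift along the world's x, y, z in mm, a list of three; "rot": the turn, a rotation vector about the world's x, y, z in rad, a list of three. In form: {"dp": [[tx, ty, tz], ...], "rot": [[wx, wy, wz], ...]}. A call has 1 to 5 rows; each row is the pose to reach, as a shift and turn from the pose commanded when the call began; what a row does not reach only later rows make up. A row lasts 1/8 s, in which the tool goes at most 62.5 mm and 10.7 degrees, less where a joint would pass 70% of its speed; a pose out of reach is approached as far as the arm can. A call with a gripper value outside its range is refused whole. "jaw" is the finger opening in mm, from 0 to 85.4, set as the call begins (left out, the last holds). The fingers move at their own pace and stop on an object; "force" is the grip in N (left out, the last holds). Time passes only in rows, so rows that repeat a pose let the fingers close. It gives the time, the measured TCP pose, the force and the opening at its end, in the units of the state.
- r.sense(): the state, without advancing time (a new reading comes with each control period).
- vision.snapshot(name): name is "side" or "top" or "wrist"; returns a dict with "pixels" (384x512x3 uint8, red, green, blue), "depth" (384x512 float32, mm along the optical axis (not along the pixel's ray), 0 where there is no reading), "intrinsics" (3x3 intrinsics, pixels), "k1" (the pictures are not rectified: a ray, as slopes to the right and down, at radius r is drawn at 1 + k1 r^2 times it, then the intrinsics apply), "world_from_camera" (4x4, takes a point from camera to world coordinates); the wrist camera has in their place "T_tool_cam" (4x4, takes a point from camera to tool coordinates, whose origin is the TCP and whose axes are the tool frame's). Camera axes: x right, y down, z forward; pixel columns grow to the right and rows downward; lengths in mm; the calibration is good to about 2 mm. A picture is of the moment at which its call begins: read the wrist's pose just before it.
- job.hand_in(): hands the job in, once; it reports no verdict.
The state is a dict: "time": time; "joint_pos": joint angles; "qd": joint speeds; "joint_efforts": joint torques, N m; "tool_pos": TCP position; "tcp_rot": TCP orientation; "ft_force": force on the tool from outside, world axes, zero at the start; "wrist_torque": the same for the moment, N m; "finger_gap": finger opening in mm.
Only numpy, scipy, OpenCV 4.12 (cv2) and the standard library are available. Lean on these libraries where they do the work, as an engineer would, in place of code of your own. Each camera call takes 0.05 s, during which the arm holds its last target.

## Task

The donated toaster oven has been left open with its wire rack sticking out. With your fingertips, first push the rack all the way in until it stops, then push the drop-down door up until it is fully shut. Only push: do not lift the rack or pull it out, do not lean on the oven with the rest of the arm, and leave the crockery and other goods around and on the oven where they stand.

Things in the scene. Friction and masses are not known exactly. Their poses are not given: they have to be found in the camera images.
- oven: White countertop toaster oven, fixed to the table, 280 deep (x) x 400 wide (y) x 225 mm high. Origin: centre of its underside, on the table top. Its front faces its own -x; z is up. The front face is the plane x = -140 mm. A control panel with three black dials fills the front from y = -200 to -90 mm (dials stand out 22 mm); the rest is the cavity, y = -90 to +185 mm, open at the front from z = 40 to 207 mm. The flat top lies 225 mm above the table and ends at the front face.
- doorway (a point): Middle of the cavity's opening at the height of the rack: oven frame (-140, 47.5, 140) mm. Same axes as the oven.
- rack: Loose chromed wire rack, 240 (x) x 267 (y) mm, about 0.3 kg, lying level on two side rails in the cavity (its underside 135 mm above the table, about 4 mm play each side, held under upper rails with 6 mm of play). Origin: centre of its underside; same axes as the oven. It slides along the oven's x with about 1 to 4 N and starts pulled out towards -x. Fully in, its rear meets the cavity's back and its origin is at oven x = -15 mm.
- rack_front (a point): Middle of the rack's upturned front edge, on its outer (front) face, 10 mm above the rack's underside. The edge is two level 6 mm wires, one above the other, 230 mm long, together 19 mm high (135 to 154 mm above the table): push here towards the oven's +x. It is at oven x = -135 mm when the rack is fully in (5 mm inside the front face); it starts 30 to 70 mm outside the front face.
- door (a joint): Drop-down glass door, 290 wide x 165 high x 18 mm thick, hinged along its lower edge. Value in rad: 0 shut (upright), growing as its top comes forward and down, at most 1.4; it starts 0.95 to 1.2. The hinge is stiff: the door stays where it is left and takes about 3 to 6 N at the handle to swing up.
- door_hinge (a point): Middle of the door's hinge line: oven frame (-142, 47.5, 40) mm. The hinge line runs along the oven's y. The point turns with the door: its z runs up the door's inner face to its top edge, its -x points out of the door's front.
- door_handle (a point): Middle of the door's handle: a round black bar 14 mm thick and 244 mm long, along the oven's y, standing 19 mm clear of the door's front face on two posts 105 mm either side of the middle. In the door's own axes it is 145 mm up from the hinge line and 44 mm out in front of it. Same axes as door_hinge.
- mug: Bystander: white mug, 80 mm across, 92 mm high with a side handle, on the table in front of the oven beyond the end of the door. Origin: centre of its underside.
- bowls: Bystander: two nested white bowls, 106 mm across, 52 mm high, on the table in front of the control panel. Origin: centre of the underside.
- plates: Bystander: stack of white side plates, 160 mm across, 53 mm high. Origin: centre of the underside.
- flowerpot: Bystander: terracotta pot, 116 mm across, 105 mm high. Origin: centre of its underside.
- jar: Bystander: glass storage jar with steel lid, 80 mm across, 115 mm high, standing on the oven's top. Origin: centre of its underside.
- sugar_bowl: Bystander: white lidded sugar bowl, 80 mm across, 80 mm high, standing on the oven's top. Origin: centre of its underside.

How it is judged (in metres and radians):
On the way, in this order (a step that is already met when the one before it is completed fails the run):
1. the rack is pushed fully in while the door is still open (x of rack_front in the frame of oven above -0.141 m and value of joint door above 0.6 rad), for 0.2 s.
2. the door is pushed shut (value of joint door below 0.035 rad), for 0.2 s.
At the end, for the whole second after the job is handed in: The rack is in its rails within 6 mm of the back stop (its front edge no longer outside the oven's front face), the door is shut to within 0.035 rad (about 6 mm at its top edge), and every bystander is within 30 mm of where it stood (x of rack_front in the frame of oven above -0.141 m and value of joint door below 0.035 rad and linear speed of rack below 0.02 m/s and angle between rack's own z axis and vertical below 0.08 rad and distance of each of mug, bowls, plates, flowerpot, jar, sugar_bowl from where it was at the start of the episode below 0.03 m); the robot touches nothing.
It fails at once if the rack is lifted (its front edge rises more than 20 mm) (z of rack_front in the frame of oven above 0.165 m).
It fails at once if the rack is drawn further out, more than 100 mm beyond the oven's front (x of rack_front in the frame of oven below -0.24 m).
It fails at once if a bystander is moved more than 30 mm (distance of any of mug, bowls, plates, flowerpot, jar, sugar_bowl from where it was at the start of the episode above 0.03 m).
It fails at once if the arm or the gripper's body, not the fingers, leans on the oven, its door or the rack (contact force between the arm and oven above 15 N or contact force between the arm and rack above 15 N).
It fails at once if a bystander is tipped (angle between any of mug, bowls, plates, flowerpot, jar, sugar_bowl's own z axis and vertical above 0.3 rad).
It also fails if it takes over 45 s, if anything falls off the work surface, if the arm or the gripper's body presses on something with over 40 N, if the wrist force passes 120 N, or if a joint passes its speed limit or range.

## Working session

There is one attempt and no reset: what is moved stays moved. The work goes in short steps, Python scripts to look and compute and a tool call to move; the robot and the scene stay as the last step left them, time stands still between calls to the robot, and variables do not carry over. Pictures are saved under pics/ and viewed, and the job is handed in when it is done.

Besides the shell and the picture viewer there is one more tool, called after "Emit:" as a command line: name --argument value ..., lists and objects as JSON in quotes. send_rows: Moves the arm, as the interface text tells. Its arguments: {"type":"object","properties":{"dp":{"type":"array"},"rot":{"type":"array"},"jaw":{"type":"number"},"force":{"type":"number"}},"required":["dp","rot"]}

```bash
mkdir -p pics; ls; cat > h.py <<'E'
import numpy as np, cv2
from bench import r, vision, job
def snap(n,tag):
    s=r.sense(); d=vision.snapshot(n)
    np.savez('pics/%s_%s.npz'%(n,tag),tp=s['tool_pos'],tr=s['tcp_rot'],**d)
    cv2.imwrite('pics/%s_%s.png'%(n,tag),d['pixels'][:,:,::-1])
    return d
E
python3 - <<'E'
from h import *
for n in('side','top','wrist'):
    d=snap(n,'0'); print(n,d['intrinsics'],d['k1'],d.get('world_from_camera'))
print(r.sense())
E
```

```text
pics
side [[471.35130014   0.         248.65675346]
 [  0.         471.35130014 192.00503847]
 [  0.           0.           1.        ]] -0.17135305488143524 [[-9.99786612e-01  1.06557532e-02  1.76970300e-02  5.32548860e+02]
 [-7.05201459e-03  6.29168958e-01 -7.77236574e-01  1.11539985e+03]
 [-1.94164630e-02 -7.77195521e-01 -6.28959556e-01  9.77902768e+02]
 [ 0.00000000e+00  0.00000000e+00  0.00000000e+00  1.00000000e+00]]
top [[410.32079752   0.         256.52968542]
 [  0.         410.32079752 189.14545248]
 [  0.           0.           1.        ]] -0.1212822417707241 [[-2.22404938e-02 -9.97739765e-01  6.34091666e-02  4.69181686e+02]
 [-9.99613412e-01  2.11341230e-02 -1.80658586e-02  1.01770280e+02]
 [ 1.66849284e-02 -6.37864470e-02 -9.97824084e-01  1.33639109e+03]
 [ 0.00000000e+00  0.00000000e+00  0.00000000e+00  1.00000000e+00]]
wrist [[269.36106618   0.         252.15958983]
 [  0.         269.36106618 191.88749325]
 [  0.           0.           1.        ]] -0.04279651928942051 None
{'time': 0.15, 'joint_pos': array([ 6.28302546e+01,  7.50652135e+00,  8.53152731e+01,  4.72195283e-04,
        8.72612525e+01, -4.89364270e+00]), 'qd': array([-0.13331709, -0.24508523, -0.12839182,  0.03327872,  0.08378857,
        0.05722363]), 'joint_efforts': array([ 1.05472795e-03, -5.70067835e+01, -5.01156092e+01, -1.82355902e-04,
        9.86054074e-03,  3.59946995e-06]), 'tool_pos': array([227.23978259, 554.8682352 , 244.46815737]), 'tcp_rot': array([-1.79992446e+02,  8.27040687e-02,  6.77238799e+01]), 'ft_force': array([ 0.38914648, -0.18601082, -0.37255442]), 'wrist_torque': array([-0.04055957, -0.0070253 ,  0.02652669]), 'finger_gap': 85.40565343378549}
```

View pics/side_0.png

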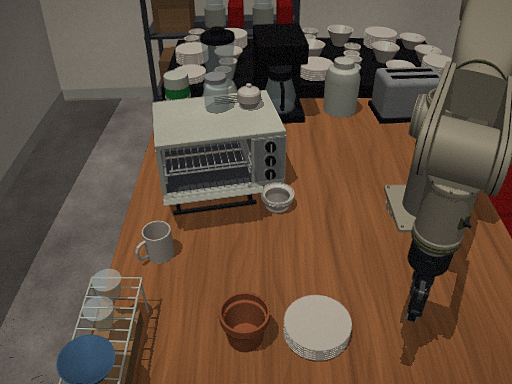

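View pics/top_0.png

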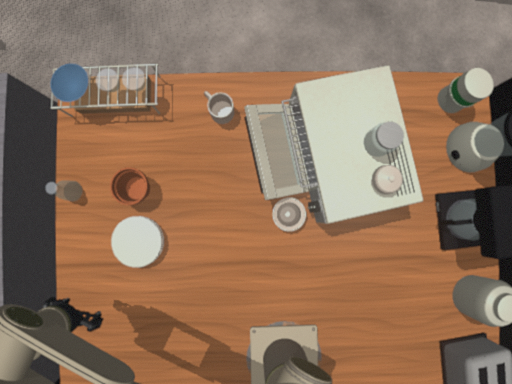

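View pics/wrist_0.png

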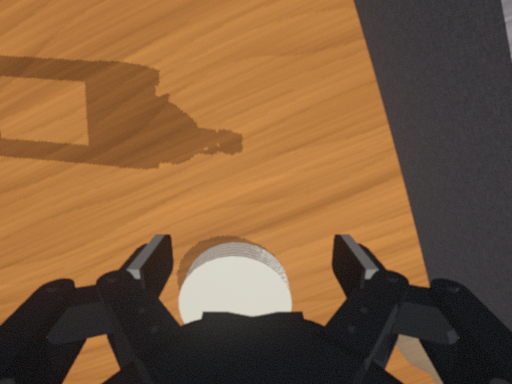

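The oven's front faces roughly world +y, with the door down and the rack out. The bowls sit beside the door end at top px (289,214) and the mug is beyond the far end at (219,105). Next I'll measure the oven, rack and door.

```bash
cat >> h.py <<'E'
def pts(d):
    K=d['intrinsics'];H,W=d['depth'].shape
    u,v=np.meshgrid(np.arange(W),np.arange(H))
    p=np.stack([u,v],-1).reshape(-1,1,2).astype(float)
    n=cv2.undistortPoints(p,K,np.array([float(d['k1']),0,0,0])).reshape(H,W,2)
    z=d['depth'][...,None]
    P=np.concatenate([n*z,z],-1)
    if 'world_from_camera' in d: M=d['world_from_camera']
    else:
        from scipy.spatial.transform import Rotation as R
        T=np.eye(4);T[:3,:3]=R.from_euler('xyz',d['tr'],degrees=True).as_matrix();T[:3,3]=d['tp'];M=T@d['T_tool_cam']
    return P@M[:3,:3].T+M[:3,3], d['depth']>0
E
python3 - <<'E'
from h import *
for n in('top','side'):
    d=dict(np.load(f'pics/{n}_0.npz')); P,ok=pts(d)
    m=ok&(abs(P[...,2]-225)<12)&(P[...,1]<200)&(P[...,1]>-350)&(P[...,0]>300)&(P[...,0]<900)
    nl,lab,st,_=cv2.connectedComponentsWithStats(m.astype(np.uint8))
    k=1+np.argmax(st[1:,4]); m=lab==k
    Q=P[m]; print(n,m.sum(),'z',np.median(Q[:,2]))
    # restrict to main
    rect=cv2.minAreaRect(Q[:,:2].astype(np.float32)); print(rect); print(cv2.boxPoints(rect))
    print('table z', np.median(P[...,2][ok&(abs(P[...,2])<15)]))
E
```

```text
top 11760 z 224.5951980082075
((666.6058959960938, -206.7081298828125), (400.500244140625, 280.6649169921875), 10.872797012329102)
[[ 443.47977  -106.66789 ]
 [ 496.42142  -382.2944  ]
 [ 889.73206  -306.74835 ]
 [ 836.7904    -31.121857]]
table z -0.36942318172009436
side 5111 z 226.39319585994997
((665.014892578125, -204.95254516601562), (400.212646484375, 287.6634521484375), 10.972417831420898)
[[ 441.1903  -101.83775]
 [ 495.9431  -384.24237]
 [ 888.8395  -308.06732]
 [ 834.0867   -25.66272]]
table z 1.297932825398675
```

```bash
cat >> h.py <<'E'
O=np.array([666.2,-206.2,0.]);a=np.radians(10.9)
YH=np.array([np.cos(a),np.sin(a),0]);XH=np.array([np.sin(a),-np.cos(a),0]);ZH=np.array([0,0,1.])
A=np.stack([XH,YH,ZH],1)   # world = O + A@oven
def ov(P): return (P-O)@A
def wo(p): return O+A@np.array(p,float)
E
python3 - <<'E'
from h import *
for n in('top','side'):
    d=dict(np.load(f'pics/{n}_0.npz')); P,ok=pts(d); q=ov(P)
    print(n)
    # door inner face profile: y strip away from the rack sides
    for nm,lo,hi in (('mid',20,80),('edge',-85,185)):
        m=ok&(q[...,1]>lo)&(q[...,1]<hi)&(q[...,0]<-143)&(q[...,0]>-340)&(q[...,2]>8)&(q[...,2]<220)
        Q=q[m]
        for x in range(-340,-140,10):
            s=Q[(Q[:,0]>=x)&(Q[:,0]<x+10)]
            if len(s): print(nm,x,len(s),np.percentile(s[:,2],[2,25,50,75,98]).round())
    m=ok&(q[...,1]>-60)&(q[...,1]<160)&(q[...,0]<-145)&(q[...,0]>-240)&(q[...,2]>128)&(q[...,2]<165)
    Q=q[m]; print('rack',len(Q)); 
    if len(Q): print(np.histogram(Q[:,0],bins=np.arange(-240,-140,5)), Q[:,0].min())
E
```

```text
top
mid -300 23 [85. 88. 89. 90. 96.]
mid -290 77 [ 88.  94. 122. 126. 130.]
mid -280 67 [124. 127. 129. 131. 133.]
mid -270 65 [117. 121. 123. 125. 128.]
mid -260 56 [106. 115. 116. 119. 122.]
mid -250 59 [ 97. 100. 103. 105. 109.]
mid -240 62 [ 89.  92.  95.  97. 102.]
mid -230 58 [83. 86. 88. 90. 93.]
mid -220 57 [76. 79. 82. 83. 89.]
mid -210 58 [69. 73. 75. 78. 80.]
mid -200 52 [63. 67. 69. 71. 74.]
mid -190 55 [56. 58. 62. 65. 67.]
mid -180 108 [ 49.  55.  60. 152. 157.]
mid -170 38 [ 45.  48.  50. 116. 141.]
mid -160 43 [ 44.  47.  49. 136. 141.]
mid -150 41 [ 37.  41.  43.  46. 140.]
edge -340 8 [11. 37. 58. 76. 91.]
edge -320 1 [8. 8. 8. 8. 8.]
edge -300 95 [81. 87. 89. 91. 94.]
edge -290 334 [ 87.  95. 121. 126. 132.]
edge -280 295 [123. 127. 129. 131. 135.]
edge -270 282 [116. 121. 123. 125. 129.]
edge -260 268 [106. 114. 116. 119. 123.]
edge -250 269 [ 96. 100. 103. 105. 113.]
edge -240 272 [ 89.  93.  96.  98. 106.]
edge -230 269 [83. 87. 89. 92. 98.]
edge -220 261 [76. 80. 82. 85. 92.]
edge -210 258 [69. 74. 76. 78. 87.]
edge -200 248 [63. 67. 69. 72. 79.]
edge -190 249
[... 1199 characters left out ...]
]
edge -250 5 [ 17. 113. 114. 115. 116.]
edge -240 4 [ 14.  78. 103. 106. 108.]
edge -230 8 [  8.  75.  98. 102. 104.]
edge -220 5 [84. 92. 92. 96. 97.]
edge -210 3 [87. 87. 88. 88. 89.]
edge -200 18 [67. 70. 71. 75. 81.]
edge -190 37 [ 61.  65.  66.  71. 157.]
edge -180 339 [ 56. 139. 143. 153. 156.]
edge -170 165 [ 48.  52.  54.  63. 152.]
edge -160 57 [ 47.  49.  52.  53. 143.]
edge -150 39 [ 43.  46. 139. 141. 174.]
rack 319
(array([  0,   0,   0,   0,   0,   0,   0,   0,   0,   0,   0,   7, 117,
       152,  27,   4,   0,   2,  10]), array([-240, -235, -230, -225, -220, -215, -210, -205, -200, -195, -190,
       -185, -180, -175, -170, -165, -160, -155, -150, -145])) -182.61075461411232
```

```bash
python3 - <<'E'
from h import *
a=cv2.imread('pics/top_0.png')[60:240,180:440]; cv2.imwrite('pics/crop_top.png',cv2.resize(a,None,fx=3,fy=3,interpolation=2))
a=cv2.imread('pics/side_0.png')[80:270,120:310]; cv2.imwrite('pics/crop_side.png',cv2.resize(a,None,fx=3,fy=3,interpolation=2))
E
```

```text
(no output)
```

View pics/crop_top.png

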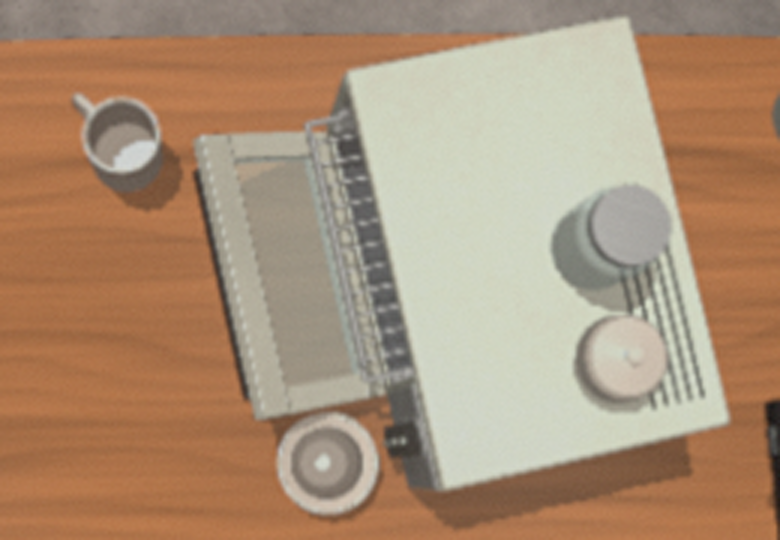

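View pics/crop_side.png

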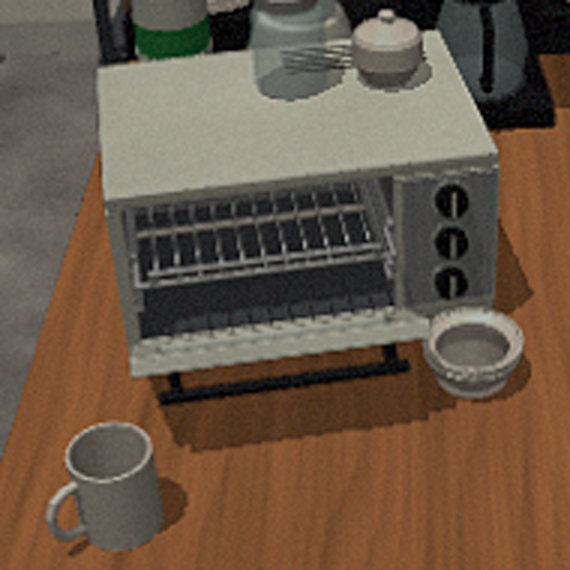

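```bash
python3 - <<'E'
from h import *
d=dict(np.load('pics/top_0.npz')); P,ok=pts(d)
for n,(u0,u1,v0,v1,zl,zh) in dict(mug=(200,240,88,125,60,110),bowls=(268,312,192,236,25,80),plates=(105,170,210,275,40,80),pot=(105,155,160,212,75,120),jar=(365,410,115,160,300,360),sugar=(365,410,160,200,270,340)).items():
    Q=P[v0:v1,u0:u1][(ok[v0:v1,u0:u1])&(P[v0:v1,u0:u1,2]>zl)&(P[v0:v1,u0:u1,2]<zh)]
    c=(Q.min(0)+Q.max(0))/2
    print(n,c.round(),(Q.max(0)-Q.min(0)).round(),'oven',ov(c).round())
for p in [(-182,47.5,145),(-135,47.5,145),(-288,47.5,80),(-186,47.5,185)]: print(p,wo(p).round())
print(wo((-350,47.5,0)),wo((-450,47.5,0)))
E
```

```text
mug [816. 193.  79.] [87. 91. 38.] oven [-364.  223.   79.]
bowls [478. -31.  52.] [121. 125.  54.] oven [-208. -152.   52.]
plates [396. 460.  50.] [158. 159.  19.] oven [-705. -140.   50.]
pot [567. 468.  93.] [113. 117.  36.] oven [-681.   30.   93.]
jar [ 661. -252.  322.] [76. 72. 44.] oven [ 44. -14. 322.]
sugar [ 556. -266.  289.] [75. 74. 37.] oven [  38. -119.  289.]
(-182, 47.5, 145) [678. -19. 145.]
(-135, 47.5, 145) [687. -65. 145.]
(-288, 47.5, 80) [658.  86.  80.]
(-186, 47.5, 185) [678. -15. 185.]
[646.65963381 146.46758299   0.        ] [627.75008951 244.66345426   0.        ]
```

```bash
cat >> h.py <<'E'
from scipy.spatial.transform import Rotation as Ro
def Rt(tilt,yaw=0):  # tilt below horizontal deg; yaw: turn of heading from oven +x about z
    t=np.radians(tilt); z=np.cos(t)*XH-np.sin(t)*ZH; x=YH
    return (Ro.from_euler('z',yaw,degrees=True)*Ro.from_matrix(np.stack([x,np.cross(z,x),z],1)))
def to(p,tilt,yaw=0,s=None,R0=None,p0=None):
    s=r.sense()
    R0=Ro.from_euler('xyz',s['tcp_rot'],degrees=True) if R0 is None else R0
    p0=s['tool_pos'] if p0 is None else p0
    w=(Rt(tilt,yaw)*R0.inv()).as_rotvec()
    print('dp',(wo(p)-p0).round(1),'rot',w.round(3))
E
python3 - <<'E'
from h import *
to((-330,47.5,330),45)
to((-330,47.5,330),90)
E
```

```text
dp [ 423.2 -428.    85.5] rot [-0.631 -0.519 -0.938]
dp [ 423.2 -428.    85.5] rot [ 0.001 -0.001 -0.992]
```

Emit:
send_rows --dp '[[50,-50,40],[100,-100,60],[150,-150,80],[200,-200,85],[250,-250,85]]' --rot '[[0,0,-0.17],[0,0,-0.34],[0,0,-0.51],[0,0,-0.68],[0,0,-0.85]]' --jaw 0

```text
time: 0.78
tool_pos: [439.2, 343.3, 327.7]
tcp_rot: [-180.0, -0.1, 18.7]
ft_force: [0.2, 0.4, -0.4]
finger_gap: 0.0
```

```bash
python3 - <<'E'
from h import *
s=r.sense();print({k:np.round(v,2) for k,v in s.items()})
to((-330,47.5,330),45)
E
```

```text
{'time': np.float64(0.78), 'joint_pos': array([ 3.274e+01, -3.300e-01,  8.487e+01,  1.000e-02,  9.539e+01,
        1.402e+01]), 'qd': array([-51.2 ,   5.83,  -7.63,  -0.11,   2.69,  26.65]), 'joint_efforts': array([  5.52, -53.06, -50.05,  -0.08,   0.41,  -0.98]), 'tool_pos': array([439.2 , 343.29, 327.71]), 'tcp_rot': array([-1.7998e+02, -7.0000e-02,  1.8720e+01]), 'ft_force': array([ 0.18,  0.4 , -0.45]), 'wrist_torque': array([ 0.  ,  0.01, -0.03]), 'finger_gap': np.float64(0.03)}
dp [ 211.2 -216.5    2.3] rot [-0.761 -0.2   -0.13 ]
```

Emit:
send_rows --dp '[[40,-40,0],[80,-80,0],[120,-120,0],[150,-155,0],[173,-178,0]]' --rot '[[-0.15,-0.04,-0.03],[-0.3,-0.08,-0.06],[-0.45,-0.12,-0.08],[-0.6,-0.16,-0.11],[-0.76,-0.2,-0.13]]'

```text
time: 1.4
tool_pos: [612.2, 165.2, 327.5]
tcp_rot: [134.7, 0.2, 11.0]
ft_force: [-0.5, -0.2, 1.1]
finger_gap: 0.3
```

```bash
python3 - <<'E'
from h import *
s=r.sense();print({k:np.round(v,2) for k,v in s.items()})
snap('side','1');snap('wrist','1')
s=r.sense();print(s['tool_pos'],s['tcp_rot'],ov(s['tool_pos']))
to((-330,47.5,330),45)
E
```

```text
{'time': np.float64(1.4), 'joint_pos': array([ 31.74,  23.31,  68.88, -42.95, 103.12,  16.39]), 'qd': array([  6.56,  40.16, -17.62, -68.59,  12.1 ,  11.98]), 'joint_efforts': array([ -0.61, -73.83, -47.04,  -2.34,   0.97,  -0.53]), 'tool_pos': array([612.23, 165.18, 327.53]), 'tcp_rot': array([134.72,   0.17,  10.95]), 'ft_force': array([-0.5 , -0.24,  1.14]), 'wrist_torque': array([ 0.31,  0.03, -0.  ]), 'finger_gap': np.float64(0.31)}
[610.83362795 165.72455033 321.57927021] [134.66873761   0.72019877  11.03957596] [-375.68408132   15.96174618  321.57927021]
dp [ 39.6 -38.9   8.4] rot [ 0.008 -0.011 -0.002]
```

View pics/side_1.png

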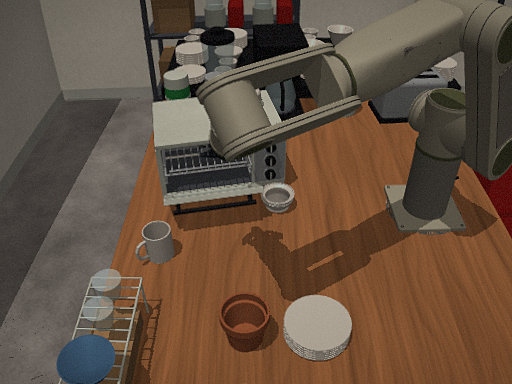

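View pics/wrist_1.png

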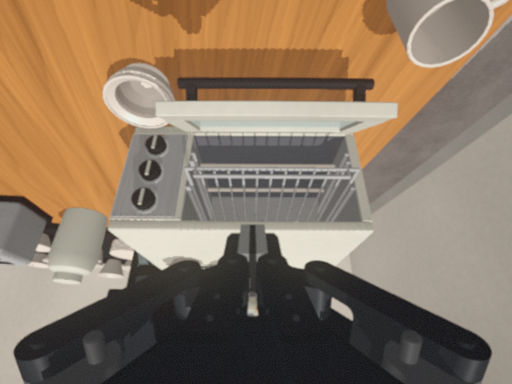

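The wrist view shows the rack edge centred ahead of the fingers (px 272,172). The door and handle are at the top (270,85) and the bowls at (140,95), so the way in is clear. The camera's mounting side needs checking.

```bash
python3 - <<'E'
from h import *
d=dict(np.load('pics/wrist_1.npz')); print(d['T_tool_cam'].round(2)); P,ok=pts(d); q=ov(P)
m=ok&(q[...,1]>-60)&(q[...,1]<150)&(q[...,0]<-145)&(q[...,0]>-240)&(q[...,2]>132)&(q[...,2]<165)
Q=q[m]; print(len(Q),np.histogram(Q[:,0],bins=np.arange(-200,-140,5)))
to((-260,47.5,200),45)
to((-215,47.5,147),45)
E
```

```text
[[   1.      0.      0.     -0.16]
 [  -0.      0.96    0.27  -67.43]
 [  -0.     -0.27    0.96 -128.6 ]
 [   0.      0.      0.      1.  ]]
1200 (array([  0,   0,   0,   0, 697, 424,  28,  30,   1,   0,  20]), array([-200, -195, -190, -185, -180, -175, -170, -165, -160, -155, -150,
       -145]))
dp [  52.8 -107.6 -121.6] rot [ 0.008 -0.011 -0.002]
dp [  61.4 -151.8 -174.6] rot [ 0.008 -0.011 -0.002]
```

Emit:
send_rows --dp '[[20,-30,-10],[40,-60,-20]]' --rot '[[0,0,0],[0,0,0]]'

```text
time: 1.75
tool_pos: [651.1, 107.4, 307.0]
tcp_rot: [135.2, 0.2, 11.2]
ft_force: [-0.5, 0.7, -0.1]
finger_gap: 0.0
```

```bash
cat >> h.py <<'E'
def st():
    s=r.sense();print(round(s['time'],2),'J',s['joint_pos'].round(1),'qd',abs(s['qd']).max().round(1),'oven',ov(s['tool_pos']).round(1),s['tcp_rot'].round(2),'F',(s['ft_force']@A).round(1))
E
python3 - <<'E'
from h import *
st()
to((-260,47.5,200),45)
to((-215,47.5,147),45)
E
```

```text
1.75 J [ 25.9  23.7  70.3 -43.4  97.6  13.2] qd 24.3 oven [-310.8   44.5  307. ] [135.22   0.2   11.16] F [-0.8 -0.3 -0.1]
dp [  12.6  -49.3 -107. ] rot [-0.003 -0.004 -0.005]
dp [  21.1  -93.5 -160. ] rot [-0.003 -0.004 -0.005]
```

Emit:
send_rows --dp '[[5,-20,-45],[10,-40,-90],[14,-58,-120],[18,-75,-140],[21,-93,-160]]' --rot '[[0,0,0],[0,0,0],[0,0,0],[0,0,0],[0,0,0]]'

```text
time: 2.38
tool_pos: [671.8, 14.0, 146.7]
tcp_rot: [135.2, 0.2, 11.0]
ft_force: [-0.1, -0.5, 0.0]
finger_gap: -0.3
```

```bash
python3 - <<'E'
from h import *
st(); snap('wrist','2'); snap('side','2');st()
to((-199,47.5,147),45)
E
```

```text
2.38 J [ 18.   28.3  81.7 -45.1  80.7  18.9] qd 19.6 oven [-215.2   47.1  146.7] [135.21   0.18  11.04] F [ 0.5 -0.2  0. ]
2.48 J [ 17.9  28.4  81.8 -45.1  80.8  18.9] qd 2.2 oven [-213.9   45.2  144.6] [135.15   0.45  10.92] F [-0.  -0.9 -0.9]
dp [  5.1 -14.2   2.4] rot [-0.001 -0.008 -0.   ]
```

View pics/wrist_2.png

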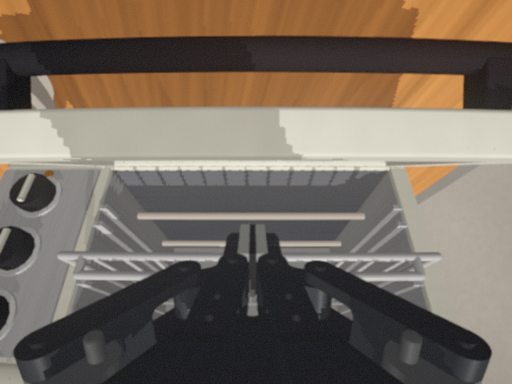

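View pics/side_2.png

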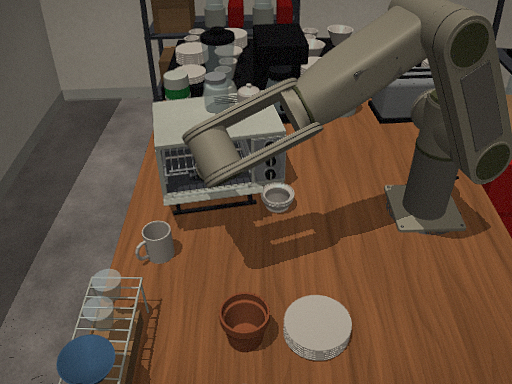

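Fingertips sit just in front of the rack's front wires, and the gap between the fingers is centred at px (252,240). Now the push.

Emit:
send_rows --dp '[[1,-6,1],[2,-12,1],[4,-18,1],[5,-24,1],[6,-30,1]]' --rot '[[0,0,0],[0,0,0],[0,0,0],[0,0,0],[0,0,0]]'

```text
time: 3.1
tool_pos: [678.0, -16.4, 147.8]
tcp_rot: [135.0, 0.2, 11.1]
ft_force: [-0.1, 2.3, 0.6]
finger_gap: 0.1
```

```bash
python3 - <<'E'
from h import *
st()
E
```

```text
3.1 J [ 15.4  27.6  82.6 -45.9  79.   17.3] qd 4.2 oven [-184.2   47.5  147.8] [135.03   0.24  11.07] F [-2.3  0.4  0.6]
```

Emit:
send_rows --dp '[[1,-6,0],[2,-12,0],[3,-17,0],[4,-22,0],[5,-26,0]]' --rot '[[0,0,0],[0,0,0],[0,0,0],[0,0,0],[0,0,0]]'

```text
time: 3.72
tool_pos: [682.9, -42.7, 147.8]
tcp_rot: [135.0, 0.3, 11.1]
ft_force: [-0.5, 1.0, -0.9]
finger_gap: 0.0
```

```bash
python3 - <<'E'
from h import *
st();snap('wrist','3')
E
```

```text
3.73 J [ 13.1  27.1  83.3 -46.4  77.3  15.9] qd 2.7 oven [-157.4   47.3  147.8] [135.01   0.26  11.06] F [-1.1 -0.3 -0.9]
```

View pics/wrist_3.png

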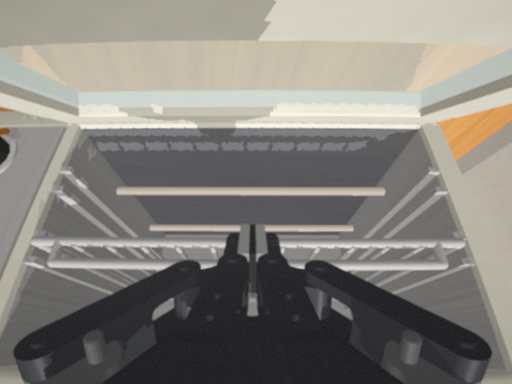

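Emit:
send_rows --dp '[[0.4,-2,0],[0.8,-4,0],[1,-5,0]]' --rot '[[0,0,0],[0,0,0],[0,0,0]]'

```text
time: 4.15
tool_pos: [683.9, -47.3, 147.8]
tcp_rot: [135.0, 0.3, 11.1]
ft_force: [-1.2, 0.5, -1.9]
finger_gap: -0.1
```

```bash
python3 - <<'E'
from h import *
st()
E
```

```text
4.15 J [ 12.7  27.1  83.4 -46.5  77.   15.7] qd 0.6 oven [-152.7   47.5  147.8] [135.01   0.25  11.07] F [-0.7 -1.1 -1.9]
```

Emit:
send_rows --dp '[[0.4,-2,0],[0.8,-4,0]]' --rot '[[0,0,0],[0,0,0]]'

```text
time: 4.4
tool_pos: [684.8, -51.4, 147.9]
tcp_rot: [135.0, 0.3, 11.1]
ft_force: [-0.8, 1.5, -1.7]
finger_gap: 0.0
```

```bash
python3 - <<'E'
from h import *
st()
E
```

```text
4.4 J [ 12.4  27.   83.4 -46.6  76.7  15.4] qd 1.5 oven [-148.5   47.5  147.9] [135.01   0.25  11.07] F [-1.6 -0.5 -1.7]
```

Emit:
send_rows --dp '[[0.4,-2,0],[0.8,-4,0]]' --rot '[[0,0,0],[0,0,0]]'

```text
time: 4.65
tool_pos: [685.1, -54.3, 147.1]
tcp_rot: [135.1, 0.3, 11.1]
ft_force: [-5.2, 14.8, -1.1]
finger_gap: 0.2
```

```bash
python3 - <<'E'
from h import *
st(); d=snap('wrist','4'); d=dict(np.load('pics/wrist_4.npz')); P,ok=pts(d); q=ov(P)
m=ok&(q[...,0]<-100)&(q[...,0]>-200)&(q[...,2]>146)&(q[...,2]<162)&((abs(q[...,1]-100)<40)|(abs(q[...,1]+20)<20))
Q=q[m]; print(len(Q),np.histogram(Q[:,0],bins=np.arange(-160,-100,2)))
d=snap('top','4');P,ok=pts(d); q=ov(P)
m=ok&(abs(q[...,0]+142)<30)&(q[...,2]>126)&(q[...,2]<165)&(q[...,1]>-60)&(q[...,1]<150)
print(m.sum(),np.histogram(q[m][:,0],bins=np.arange(-172,-110,4)))
E
```

```text
4.65 J [ 12.1  27.   83.5 -46.5  76.5  15.2] qd 1.2 oven [-145.6   47.3  147.1] [135.12   0.28  11.08] F [-15.5  -2.3  -1.1]
1786 (array([   3,    8,    6,    0,    0,    0,    0,    0,    0,    0,    0,
          0,  123, 1116,  420,   51,    0,    0,    0,    0,    0,    0,
          0,    0,    0,    0,    0,    0,    0]), array([-160, -158, -156, -154, -152, -150, -148, -146, -144, -142, -140,
       -138, -136, -134, -132, -130, -128, -126, -124, -122, -120, -118,
       -116, -114, -112, -110, -108, -106, -104, -102]))
232 (array([  0,   1,   1,   0,   3,   8,  10,  10,  10, 104,  83,   2,   0,
         0,   0]), array([-172, -168, -164, -160, -156, -152, -148, -144, -140, -136, -132,
       -128, -124, -120, -116, -112]))
```

View pics/wrist_4.png

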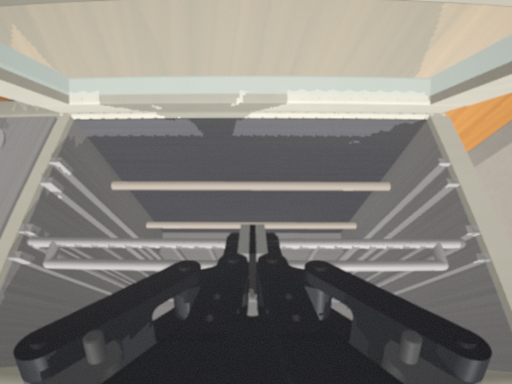

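The force rose to 15 N and the rack front measures at x ≈ -134, so it is against the stop. I'll hold briefly, then back out.

Emit:
send_rows --dp '[[0,0,0],[0,0,0],[-2,10,0],[-5,30,0],[-10,55,10]]' --rot '[[0,0,0],[0,0,0],[0,0,0],[0,0,0],[0,0,0]]'

```text
time: 5.38
tool_pos: [674.8, 0.6, 157.3]
tcp_rot: [135.0, 0.3, 11.0]
ft_force: [0.3, -0.3, 0.6]
finger_gap: 0.0
```

Emit:
send_rows --dp '[[-5,30,30],[-10,60,80],[-18,110,130],[-28,160,140],[-40,210,140]]' --rot '[[0,0,0],[0,0,0],[0,0,0],[0,0,0],[0,0,0]]'

```text
time: 6.0
tool_pos: [635.4, 212.9, 301.2]
tcp_rot: [135.1, -0.0, 11.1]
ft_force: [-0.0, 0.3, -0.2]
finger_gap: 0.2
```

```bash
python3 - <<'E'
from h import *
st(); d=snap('wrist','5'); d=snap('side','5'); d=snap('top','5');P,ok=pts(d); q=ov(P)
m=ok&(abs(q[...,0]+142)<30)&(q[...,2]>126)&(q[...,2]<165)&(q[...,1]>-60)&(q[...,1]<150)
print(m.sum(),np.histogram(q[m][:,0],bins=np.arange(-172,-110,4)))
st()
to((-400,47.5,150),30)
for z in (60,56,52,48): print(wo((-282,47.5,z)))
d=dict(np.load('pics/wrist_5.npz')); P,ok=pts(d); q=ov(P)
m=ok&(d['pixels'].max(-1)<60)&(q[...,1]>-40)&(q[...,1]<130)&(q[...,0]<-260)&(q[...,0]>-330)&(q[...,2]>50)&(q[...,2]<110)
print(m.sum(), np.percentile(q[m],[2,25,50,75,98],axis=0).round())
E
```

```text
6.0 J [ 33.9  31.2  61.1 -42.2 104.1  18.2] qd 32.4 oven [-417.4   49.   301.2] [ 1.351e+02 -4.000e-02  1.110e+01] F [-0.3  0.  -0.2]
187 (array([  0,   0,   0,   0,   0,   0,   0,   0,   0, 106,  80,   1,   0,
         0,   0]), array([-172, -168, -164, -160, -156, -152, -148, -144, -140, -136, -132,
       -128, -124, -120, -116, -112]))
6.15 J [ 34.   31.4  61.3 -42.1 104.   18.1] qd 3.3 oven [-418.4   48.4  297.8] [135.03   0.23  11.33] F [0.1 0.  0.5]
dp [   2.6  -18.3 -147.8] rot [-0.257 -0.055 -0.007]
[659.51812393  79.69439052  60.        ]
[659.51812393  79.69439052  56.        ]
[659.51812393  79.69439052  52.        ]
[659.51812393  79.69439052  48.        ]
136 [[-293.  -35.   84.]
 [-292.    3.   85.]
 [-292.   51.   85.]
 [-291.   88.   86.]
 [-291.  123.   87.]]
```

View pics/wrist_5.png

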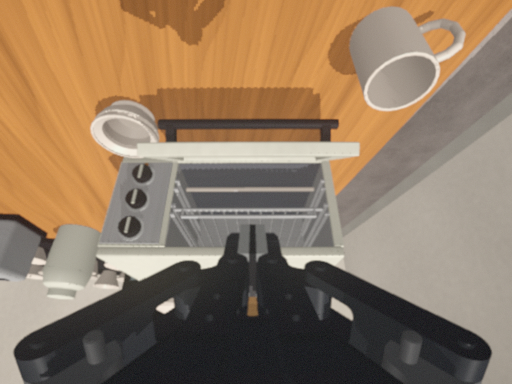

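View pics/side_5.png

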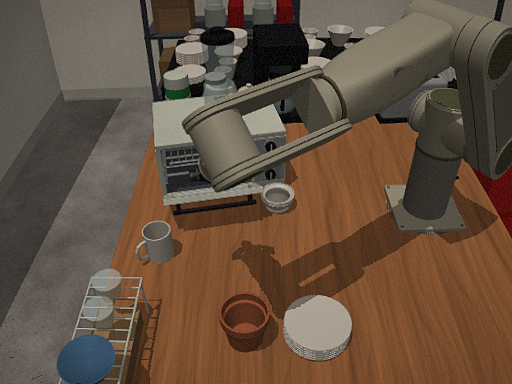

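Emit:
send_rows --dp '[[0,-5,-50],[2,-10,-100],[3,-14,-150],[3,-14,-190],[3,-14,-215]]' --rot '[[-0.09,-0.02,0],[-0.18,-0.04,0],[-0.257,-0.055,-0.007],[-0.257,-0.055,-0.007],[-0.257,-0.055,-0.007]]'

```text
time: 6.78
tool_pos: [637.6, 194.7, 80.1]
tcp_rot: [119.9, 0.1, 10.6]
ft_force: [-0.3, 0.5, -0.0]
finger_gap: -0.2
```

```bash
python3 - <<'E'
from h import *
st(); snap('side','6'); snap('wrist','6');st()
to((-330,47.5,53),30)
to((-292,47.5,53),30)
E
```

```text
6.78 J [ 36.5  51.4  64.1 -51.9  97.4  34.9] qd 14.6 oven [-399.1   47.7   80.1] [1.1986e+02 1.1000e-01 1.0620e+01] F [-0.5 -0.2 -0. ]
6.88 J [ 36.5  51.4  64.1 -51.8  97.4  34.9] qd 3.4 oven [-399.    47.4   79.9] [119.85   0.18  10.61] F [ 0.  -0.1  0.1]
dp [ 13.1 -67.7 -26.9] rot [ 0.003 -0.003  0.005]
dp [  20.3 -105.   -26.9] rot [ 0.003 -0.003  0.005]
```

View pics/side_6.png

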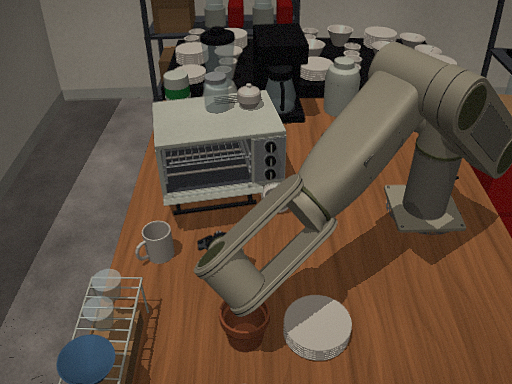

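View pics/wrist_6.png

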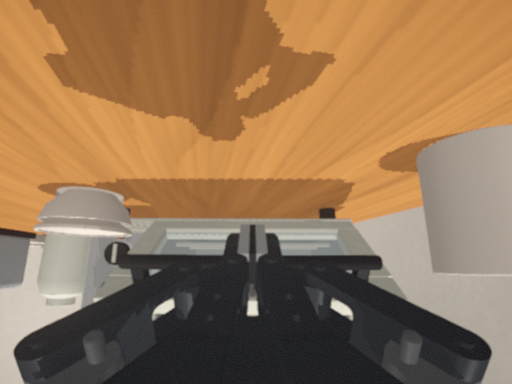

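Clear so far. The handle is straight ahead (px y≈262) with the mug well to the right. Slide under the handle.

Emit:
send_rows --dp '[[5,-25,-14],[9,-50,-24],[13,-68,-27],[17,-86,-27],[20,-103,-27]]' --rot '[[0,0,0],[0,0,0],[0,0,0],[0,0,0],[0,0,0]]'

```text
time: 7.5
tool_pos: [659.5, 92.1, 57.4]
tcp_rot: [120.0, -0.2, 10.6]
ft_force: [-0.2, 0.4, -0.6]
finger_gap: 0.1
```

```bash
python3 - <<'E'
from h import *
st(); snap('side','7'); snap('wrist','7');st()
E
```

```text
7.5 J [ 28.9  47.4  73.2 -55.4  88.7  35.4] qd 11.6 oven [-294.2   49.8   57.4] [119.97  -0.2   10.64] F [-0.5 -0.1 -0.6]
7.6 J [ 28.8  47.5  73.3 -55.4  88.7  35.4] qd 1.7 oven [-293.1   49.1   56.7] [119.94  -0.12  10.53] F [ 0.2 -0.2 -0.5]
```

View pics/wrist_7.png

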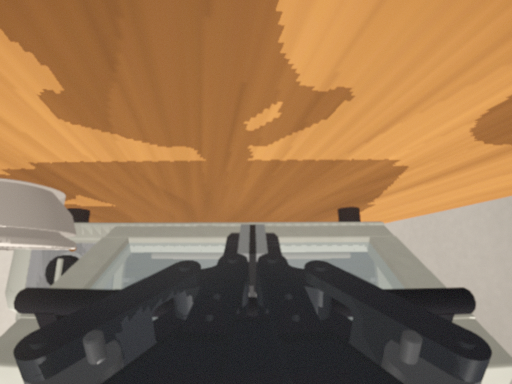

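View pics/side_7.png

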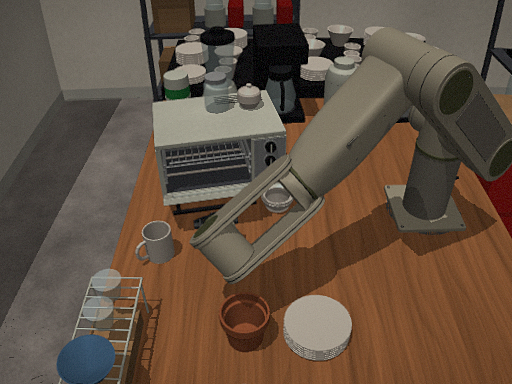

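```bash
cat > way.py <<'E'
from h import *
def wp(th,off=18):
    b=np.array([-142-145*np.sin(th)-44*np.cos(th), 40+145*np.cos(th)-44*np.sin(th)])
    t=np.radians(30+45*(1.0-th)); n=np.array([np.sin(t),np.cos(t)])
    p=b-off*n
    return p,np.degrees(t)
if __name__=='__main__':
    for th in np.arange(1.02,-0.05,-0.05):
        p,t=wp(th); print(round(th,2),p.round(1),round(t,1), wo((p[0],48.5,p[1])).round(1))
E
python3 way.py; python3 - <<'E'
from h import *
st()
E
```

```text
1.02 [-297.3   62.7] 29.1 [657.6  94.9  62.7]
0.97 [-295.8   70.3] 31.4 [657.9  93.5  70.3]
0.92 [-294.    77.8] 33.6 [658.2  91.6  77.8]
0.87 [-291.7   85.3] 35.9 [658.7  89.4  85.3]
0.82 [-289.1   92.6] 38.1 [659.1  86.9  92.6]
0.77 [-286.2   99.7] 40.4 [659.7  84.   99.7]
0.72 [-282.9  106.7] 42.6 [660.3  80.7 106.7]
0.67 [-279.2  113.6] 44.9 [661.   77.2 113.6]
0.62 [-275.2  120.2] 47.1 [661.8  73.3 120.2]
0.57 [-270.9  126.6] 49.4 [662.6  69.  126.6]
0.52 [-266.3  132.8] 51.6 [663.5  64.5 132.8]
0.47 [-261.4  138.7] 53.9 [664.4  59.7 138.7]
0.42 [-256.2  144.4] 56.1 [665.4  54.6 144.4]
0.37 [-250.8  149.8] 58.4 [666.4  49.2 149.8]
0.32 [-245.1  155. ] 60.6 [667.5  43.6 155. ]
0.27 [-239.1  159.8] 62.9 [668.6  37.8 159.8]
0.22 [-232.9  164.3] 65.1 [669.8  31.7 164.3]
0.17 [-226.5  168.5] 67.4 [671.   25.4 168.5]
0.12 [-219.9  172.4] 69.6 [672.2  18.9 172.4]
0.07 [-213.1  176. ] 71.9 [673.5  12.3 176. ]
0.02 [-206.2  179.2] 74.1 [674.8   5.5 179.2]
-0.03 [-199.1  182. ] 76.4 [676.2  -1.5 182. ]
7.6 J [ 28.8  47.5  73.3 -55.4  88.7  35.4] qd 1.7 oven [-293.1   49.1   56.7] [119.94  -0.12  10.53] F [ 0.2 -0.2 -0.5]
```

Emit:
send_rows --dp '[[-1,4,6],[-1,3,14],[0,1,21],[0,-1,29],[0,-4,36]]' --rot '[[0,0,0],[0.02,0,0],[0.06,0.01,0],[0.1,0.02,0],[0.14,0.03,0]]'

```text
time: 8.22
tool_pos: [658.8, 90.3, 92.6]
tcp_rot: [128.4, 0.1, 10.8]
ft_force: [-0.7, 7.3, -1.7]
finger_gap: 0.1
```

```bash
python3 - <<'E'
from h import *
st(); snap('side','8'); snap('wrist','8');
E
```

```text
8.22 J [ 26.5  39.   76.6 -49.1  85.6  29.4] qd 17.0 oven [-292.6   48.8   92.6] [1.2843e+02 6.0000e-02 1.0750e+01] F [-7.3  0.7 -1.7]
```

View pics/wrist_8.png

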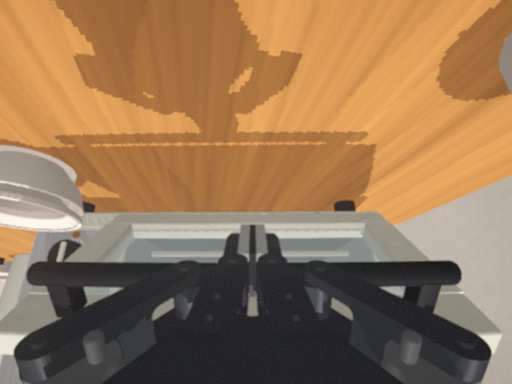

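View pics/side_8.png

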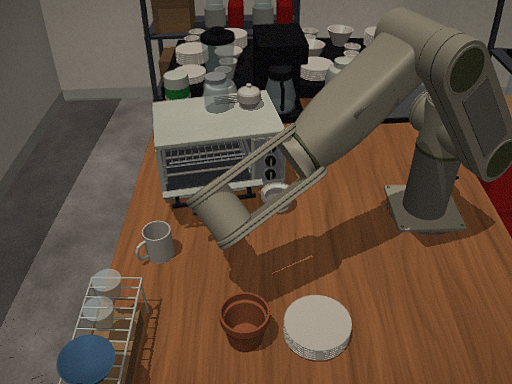

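```bash
cat >> h.py <<'E'
def door(tag,n='wrist'):
    d=dict(np.load(f'pics/{n}_{tag}.npz')); P,ok=pts(d); q=ov(P)
    m=ok&(d['pixels'].max(-1)<75)&((abs(q[...,1]-125)<35)|(abs(q[...,1]+30)<35))&(q[...,0]<-170)&(q[...,0]>-330)&(q[...,2]>50)&(q[...,2]<215)
    Q=q[m]; b=np.median(Q,axis=0) if m.sum() else None
    print(n,'dark bar pts',m.sum(),b)
    if b is None: return
    # angle of bar about hinge minus offset
    ang=np.arctan2(-(b[0]+142),b[2]-40)-np.arctan2(44,145); print('theta~',ang.round(3))
E
python3 - <<'E'
from h import *
door('7');door('8');door('5')
st()
E
```

```text
wrist dark bar pts 3410 [-290.80866645    2.95466085   83.78822609]
theta~ 0.99
wrist dark bar pts 6269 [-281.99756022   -3.74417064  108.12645534]
theta~ 0.823
wrist dark bar pts 885 [-289.55370523   -8.21972054   89.69652937]
theta~ 0.951
8.32 J [ 26.4  38.9  76.5 -49.2  85.7  29.4] qd 2.3 oven [-291.5   49.6   94.6] [ 1.2837e+02 -1.1000e-01  1.0640e+01] F [-1.   0.7 -0.3]
```

Emit:
send_rows --dp '[[1,-3,7],[1,-7,13],[2,-11,20],[3,-15,26.5],[4,-19,33]]' --rot '[[0.04,0.01,0],[0.08,0.015,0],[0.115,0.02,0],[0.155,0.03,0],[0.195,0.04,0]]'

```text
time: 8.95
tool_pos: [662.2, 70.5, 125.0]
tcp_rot: [139.7, 0.3, 10.7]
ft_force: [-2.9, 5.6, 0.2]
finger_gap: -0.2
```

```bash
python3 - <<'E'
from h import *
st(); snap('side','9'); snap('wrist','9');door('9');st()
E
```

```text
8.95 J [ 21.   30.1  79.6 -39.9  81.7  20.2] qd 17.1 oven [-272.5   48.4  125. ] [139.75   0.34  10.75] F [-6.1 -1.8  0.2]
wrist dark bar pts 15094 [-320.41999199   91.53625498  168.63844561]
theta~ 0.652
9.05 J [ 20.9  30.1  79.5 -40.   81.7  20.3] qd 2.5 oven [-271.1   49.1  126.6] [139.66   0.2   10.64] F [-1.2 -0.   0.8]
```

View pics/wrist_9.png

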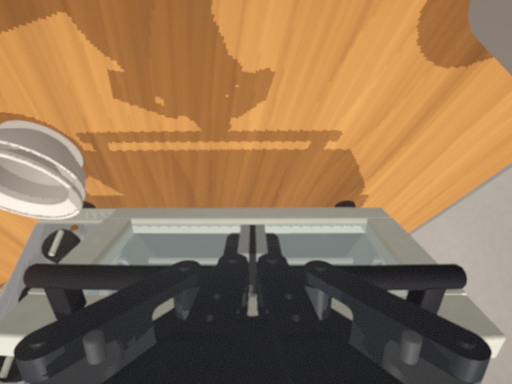

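Emit:
send_rows --dp '[[1,-4.5,6],[2,-9.5,12],[3,-14.5,18],[4,-20,23],[5,-25.5,28.5]]' --rot '[[0.04,0.01,0],[0.08,0.015,0],[0.115,0.02,0],[0.155,0.03,0],[0.195,0.04,0]]'

```text
time: 9.68
tool_pos: [667.1, 44.8, 153.0]
tcp_rot: [151.1, 0.5, 10.8]
ft_force: [-0.7, 3.1, -1.7]
finger_gap: -0.6
```

```bash
python3 - <<'E'
from h import *
st(); snap('side','10'); snap('wrist','10');st()
E
```

```text
9.68 J [ 14.   23.8  80.4 -29.4  79.6   9.5] qd 19.1 oven [-246.3   48.3  153. ] [151.05   0.55  10.82] F [-3.2 -0.1 -1.7]
9.78 J [ 13.9  23.8  80.3 -29.5  79.6   9.5] qd 2.4 oven [-244.7   48.8  154.3] [150.96   0.43  10.69] F [-0.1  0.   0.7]
```

View pics/wrist_10.png

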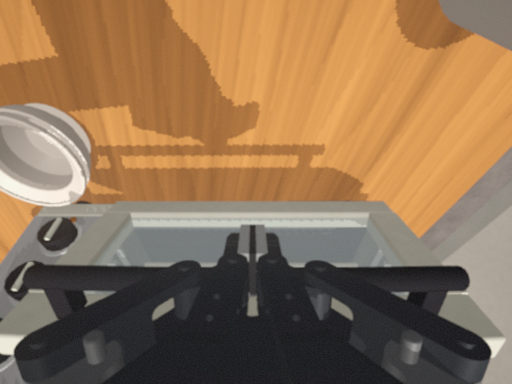

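View pics/side_10.png

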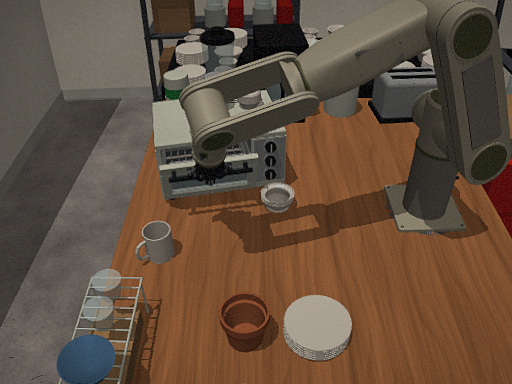

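Emit:
send_rows --dp '[[1,-6,5],[2,-12,9.5],[3.5,-18,13.5],[5,-25,17.5],[6,-31,21]]' --rot '[[0.04,0.01,0],[0.08,0.015,0],[0.115,0.02,0],[0.155,0.03,0],[0.195,0.04,0]]'

```text
time: 10.4
tool_pos: [673.2, 13.2, 174.1]
tcp_rot: [162.4, 0.7, 10.9]
ft_force: [-1.2, 2.9, -0.6]
finger_gap: 0.2
```

```bash
python3 - <<'E'
from h import *
st(); d=snap('top','11'); snap('wrist','11');st()
E
```

```text
10.4 J [  5.8  20.8  79.  -17.8  79.8  -2.1] qd 19.5 oven [-214.2   48.4  174.1] [162.44   0.7   10.89] F [-3.1 -0.6 -0.6]
10.5 J [  5.7  20.7  79.  -17.9  79.8  -2.1] qd 2.2 oven [-212.5   48.6  174.9] [162.35   0.63  10.77] F [0.1 0.8 0.5]
```

View pics/wrist_11.png

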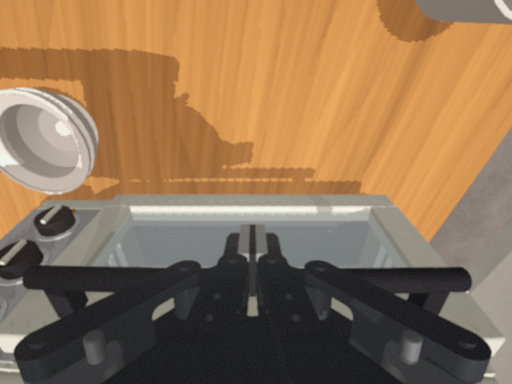

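Rigid contact with the bar is holding. For the final stretch I'll take small steps and watch the force.

Emit:
send_rows --dp '[[0.5,-3,1],[1,-6,2.5],[1.5,-8.5,3.5]]' --rot '[[0,0,0],[0.02,0,0],[0.03,0.005,0]]'

```text
time: 10.88
tool_pos: [675.0, 4.9, 177.7]
tcp_rot: [164.2, 0.6, 10.9]
ft_force: [-0.4, 3.0, -0.1]
finger_gap: 0.5
```

```bash
python3 - <<'E'
from h import *
st()
E
```

```text
10.88 J [  4.2  20.5  78.6 -16.1  80.   -4.1] qd 5.7 oven [-205.7   48.5  177.7] [164.16   0.61  10.93] F [-3.   0.2 -0.1]
```

Emit:
send_rows --dp '[[0.3,-1.5,0.5],[0.6,-3,1]]' --rot '[[0,0,0],[0,0,0]]'

```text
time: 11.12
tool_pos: [675.7, 1.7, 179.0]
tcp_rot: [164.1, 0.6, 10.9]
ft_force: [-0.9, 3.1, 0.8]
finger_gap: -0.1
```

```bash
python3 - <<'E'
from h import *
st()
E
```

```text
11.12 J [  3.9  20.5  78.5 -16.1  80.   -4.4] qd 1.1 oven [-202.3   48.6  179. ] [164.1   0.6  10.9] F [-3.2 -0.3  0.8]
```

Emit:
send_rows --dp '[[0.3,-1.5,0.3],[0.6,-3,0.6]]' --rot '[[0,0,0],[0,0,0]]'

```text
time: 11.38
tool_pos: [675.9, 0.6, 179.3]
tcp_rot: [164.3, 0.6, 11.0]
ft_force: [-3.7, 14.2, 2.4]
finger_gap: -0.3
```

```bash
python3 - <<'E'
from h import *
st()
E
```

```text
11.38 J [  3.7  20.5  78.5 -15.9  80.   -4.6] qd 1.1 oven [-201.2   48.6  179.3] [164.27   0.61  10.95] F [-14.6  -0.9   2.4]
```

Emit:
send_rows --dp '[[0.3,-1.5,0.3],[0.6,-3,0.6]]' --rot '[[0,0,0],[0,0,0]]'

```text
time: 11.62
tool_pos: [675.9, 0.3, 179.3]
tcp_rot: [164.5, 0.6, 11.0]
ft_force: [-8.3, 25.1, 2.4]
finger_gap: 0.2
```

```bash
python3 - <<'E'
from h import *
st()
E
```

```text
11.62 J [  3.6  20.5  78.4 -15.7  80.1  -4.9] qd 1.1 oven [-201.    48.6  179.3] [164.48   0.65  11.04] F [-26.2  -3.4   2.4]
```

The door hit its stop, with the force up to 26 N and no further travel. I'll hold, then withdraw straight out.

Emit:
send_rows --dp '[[0,0,0],[0,0,0],[-2,10,0],[-6,30,0],[-13,70,0]]' --rot '[[0,0,0],[0,0,0],[0,0,0],[0,0,0],[0,0,0]]'

```text
time: 12.25
tool_pos: [663.8, 65.2, 180.3]
tcp_rot: [164.0, 0.6, 10.8]
ft_force: [0.7, 0.0, -0.1]
finger_gap: -0.1
```

Emit:
send_rows --dp '[[-10,50,20],[-30,100,60],[-60,150,100],[-90,200,130],[-120,250,130]]' --rot '[[0,0,0],[0,0,0],[0,0,0],[0,0,0],[0,0,0]]'

```text
time: 12.88
tool_pos: [548.9, 308.9, 312.7]
tcp_rot: [164.2, 0.3, 10.8]
ft_force: [0.8, 1.2, -0.5]
finger_gap: -0.6
```

```bash
python3 - <<'E'
from h import *
st(); snap('side','12'); snap('top','12'); snap('wrist','12');st()
for n in('top','side','wrist'):
    d=dict(np.load(f'pics/{n}_12.npz')); P,ok=pts(d); q=ov(P)
    m=ok&(abs(q[...,1]-47)<150)&(q[...,0]<-140)&(q[...,0]>-260)&(q[...,2]>192)&(q[...,2]<212)
    print(n,'door top band',m.sum(),np.percentile(q[m],[2,50,98],axis=0).round(1) if m.sum() else '')
    m=ok&(d['pixels'].max(-1)<70)&(abs(q[...,1]-47)<115)&(q[...,0]<-165)&(q[...,0]>-260)&(q[...,2]>100)&(q[...,2]<212)
    print(n,'bar',m.sum(),np.percentile(q[m],[2,50,98],axis=0).round(1) if m.sum() else '')
P,ok=pts(dict(np.load('pics/top_12.npz')))
for n,(u0,u1,v0,v1,zl,zh) in dict(mug=(200,240,88,125,60,110),bowls=(268,312,192,236,25,80),plates=(105,170,210,275,40,80),pot=(105,155,160,212,75,120),jar=(365,410,115,160,300,360),sugar=(365,410,160,200,270,340)).items():
    Q=P[v0:v1,u0:u1][(ok[v0:v1,u0:u1])&(P[v0:v1,u0:u1,2]>zl)&(P[v0:v1,u0:u1,2]<zh)]
    if len(Q): print(n,((Q.min(0)+Q.max(0))/2).round())
E
```

```text
12.88 J [ 32.7  17.3  68.5 -14.8 100.2  20. ] qd 43.3 oven [-528.   -17.8  312.7] [164.16   0.29  10.83] F [-1.   1.  -0.5]
13.03 J [ 32.9  17.4  68.6 -14.8 100.1  19.8] qd 3.7 oven [-529.7  -18.9  310. ] [164.13   0.52  11.16] F [-0.3 -0.3  0.1]
top door top band 847 [[-188.7  -92.9  192.3]
 [-153.    45.1  203.7]
 [-141.6  184.4  208.8]]
top bar 6 [[-189.4   14.5  186.3]
 [-189.1  127.7  192.3]
 [-187.5  159.8  194.1]]
side door top band 588 [[-191.3  -21.9  192.2]
 [-156.8   83.7  202.4]
 [-141.7  186.2  209. ]]
side bar 315 [[-194.9  -22.6  181. ]
 [-188.4   74.2  190.1]
 [-172.4  158.   195.4]]
wrist door top band 0 
wrist bar 0 
mug [817. 193.  79.]
bowls [478. -31.  52.]
plates [389. 460.  50.]
jar [ 661. -252.  323.]
sugar [ 556. -267.  288.]
```

View pics/wrist_12.png

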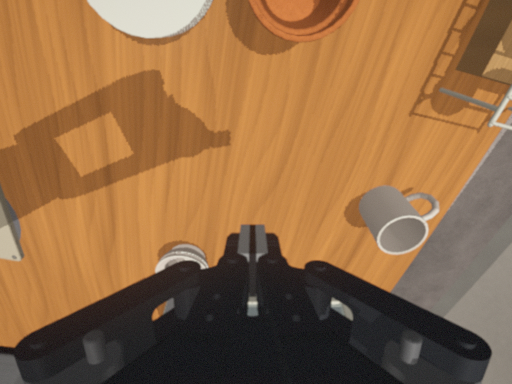

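View pics/top_12.png

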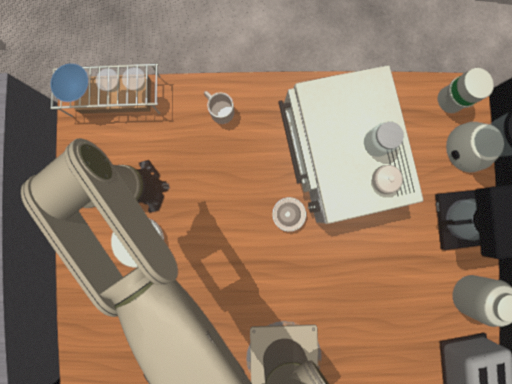

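View pics/side_12.png

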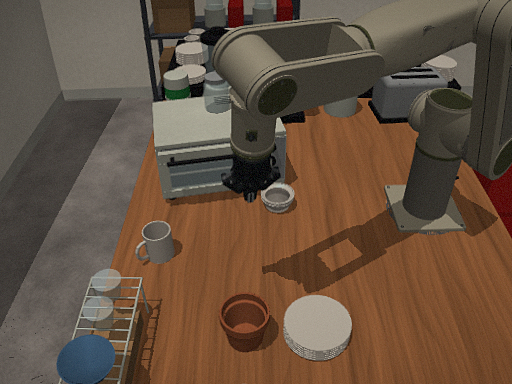

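The door is shut: the bar is at x ≈ -188 against a nominal -186, and the force showed a hard stop. The plates reading is partly hidden by the arm in the top view, but in the side view they are unmoved at (318,325). Handing in.

```bash
python3 - <<'E'
from h import *
st(); job.hand_in()
E
```

```text
13.03 J [ 32.9  17.4  68.6 -14.8 100.1  19.8] qd 3.7 oven [-529.7  -18.9  310. ] [164.13   0.52  11.16] F [-0.3 -0.3  0.1]
the job is handed in; nothing more can be done
```

The rack is fully in and the door is shut. I handed the job in at about 13 s, with the arm standing clear and touching nothing.

- **Rack:** I pushed it in with the closed fingertips on its front wires until it stopped, when the force rose to about 15 N. After I backed off, its front edge measured about -134 mm in oven x, against -135 mm nominal, with the door still open at about 1.0 rad.
- **Door:** I pushed the handle bar from underneath and followed its arc until the door stopped, at about 26 N with no further travel. After I withdrew, the bar measured about -188 mm in oven x, against -186 mm nominal. That puts the door within roughly 0.015 rad of shut.
- **Bystanders:** In the top view the mug, bowls, jar and sugar bowl are within about 1 mm of their starting measurements.

Two checks were incomplete in that last top view because the arm blocked it:

- **Plates:** they were partly covered, so their reading is 7 mm off.
- **Flowerpot:** it gave no reading.

In the side view both look to be where they started.

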